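Release a panel carrier and hold its gate wide open

TASK

Unlock the panel carrier and hold its gate open for a colleague who will take the glass panels out: press the release pad's keys fully down one at a time, white, then yellow, then green, then squeeze the blue catch fully home and after it the orange one. Swing the clear gate by its red post toward you, past its detent to about a right angle, and finish the program still holding the post there, because the spring pulls the gate back if you let go; leave the other things on the table where they are.

Things in the scene. Friction and masses are not known exactly. Their poses are not given: they have to be found in the camera images.
- release_pad: grey pad 76 x 172 x 12 mm fixed on the table, carrying three round spring keys in a row along its y axis, 50 mm apart; the order of the colours in the row varies. Origin: centre of the underside.
- key_white_top (a point): centre of the top face of the white key (26 mm across, in a black round housing 42 mm across; about 34 mm above the table, 10 mm above its housing); its z axis points up. Pressed straight down.
- key_white (a joint): travel of the white key: 0 = up, 0.006 m = fully down; its spring takes 1.2 N at the start and 4 N fully down, and lifts it again when let go.
- key_yellow_top (a point): centre of the top face of the yellow key (26 mm across, in a black round housing 42 mm across; about 34 mm above the table, 10 mm above its housing); its z axis points up. Pressed straight down.
- key_yellow (a joint): travel of the yellow key: 0 = up, 0.006 m = fully down; its spring takes 1.2 N at the start and 4 N fully down, and lifts it again when let go.
- key_green_top (a point): centre of the top face of the green key (26 mm across, in a black round housing 42 mm across; about 34 mm above the table, 10 mm above its housing); its z axis points up. Pressed straight down.
- key_green (a joint): travel of the green key: 0 = up, 0.006 m = fully down; its spring takes 1.2 N at the start and 4 N fully down, and lifts it again when let go.
- carrier: grey panel carrier fixed on the table, 104 x 160 mm, 85 high, two black glass panels inside; x axis points to its back, y axis toward the hinge side of its gate. Origin: centre of the underside. An aluminium crossbar (top at 85 mm) runs along y above its front and carries the two catches, 70 mm apart; which colour sits nearer the hinge varies.
- catch_blue_mid (a point): blue catch: an upright blue sliding tab on its -y side and a fixed black upright rest on its +y side, each 18 mm wide along x and 7 mm thick along y, tops 125 mm above the table. Pinch the two together from above, along y. Unsqueezed, the outer faces lie 27 mm (tab) to the -y and 17 mm (rest) to the +y side of this point, 44 mm apart; fully squeezed they lie 17 mm to either side, 34 mm apart. The point is 110 mm above the table. Its axes are parallel to the carrier's.
- catch_blue (a joint): travel of the blue tab toward its rest: 0 = latched, 0.010 m = fully squeezed. Moving it takes about 5 N and it stays where it is left. While latched (under about 7 mm) its hook blocks the gate.
- catch_orange_mid (a point): orange catch: an upright orange sliding tab on its -y side and a fixed black upright rest on its +y side, each 18 mm wide along x and 7 mm thick along y, tops 125 mm above the table. Pinch the two together from above, along y. Unsqueezed, the outer faces lie 27 mm (tab) to the -y and 17 mm (rest) to the +y side of this point, 44 mm apart; fully squeezed they lie 17 mm to either side, 34 mm apart. The point is 110 mm above the table. Its axes are parallel to the carrier's.
- catch_orange (a joint): travel of the orange tab toward its rest: 0 = latched, 0.010 m = fully squeezed. Moving it takes about 5 N and it stays where it is left. While latched (under about 7 mm) its hook blocks the gate.
- handle_post (a point): the gate's handle: a red upright round post, 16 mm in diameter, free between 65 and 125 mm above the table; this point is on its axis, 110 mm above the table. It stands 38 mm in front of the gate (top rail 75 mm above the table, two small steel tabs to 97 mm) on a steel bracket that ends 65 mm above the table, 122 mm along the gate from the hinge. It moves and turns with the gate.
- gate: the clear gate in an aluminium frame with its handle: 8 mm thick, from the hinge 144 mm along its -y axis, 10 to 75 mm above the table; origin on the hinge axis at table height, x axis to its inner side, turning with it.
- gate_hinge (a point): point on the gate's upright hinge axis, 110 mm above the table, at the carrier's front +y corner.
- gate_angle (a joint): opening angle of the clear gate: 0 = shut, 1.75 rad = stop. It opens toward the robot, turning clockwise seen from above about point gate_hinge. A spring always pulls it shut (1 to 2 N at the post). A spring-roller detent must be passed between 0.5 and 1.1 rad (about 6 N at the post, highest near 0.6 rad); let go beyond it, the gate falls back only to about 1.1 rad.
- tape: bystander: amber tape roll, 84 mm across, 19 high, lying flat; origin at the centre of the underside
- hex: bystander: black hex key, 93 mm long, lying flat; origin at the centre of the underside
- pen: bystander: white marker with black cap, 132 mm long; origin at the centre of the underside
- driver: bystander: red-handled screwdriver, 160 mm long; origin at the centre of the underside
- puck: bystander: round white dose meter, 100 mm across, 16 high; origin at the centre of the underside

How it is judged (in metres and radians):
On the way, in this order (a step that is already met when the one before it is completed fails the run):
1. the white key is pressed down at least 4 mm (value of joint key_white above 0.004 m and value of joint each of key_yellow, key_green below 0.002 m), for 0.1 s.
2. the yellow key is pressed down at least 4 mm (value of joint key_yellow above 0.004 m and value of joint each of key_white, key_green below 0.002 m), for 0.1 s.
3. the green key is pressed down at least 4 mm (value of joint key_green above 0.004 m and value of joint each of key_white, key_yellow below 0.002 m), for 0.1 s.
4. then the blue catch is squeezed at least 8 mm (value of joint catch_blue above 0.008 m), for 0.2 s.
5. then the orange catch is squeezed at least 8 mm (value of joint catch_orange above 0.008 m and value of joint catch_blue above 0.007 m), for 0.2 s.
6. then the gate is swung past its detent (beyond 1.15 rad) (value of joint gate_angle above 1.15 rad), for 0.1 s.
At the end, for the whole second after the job is handed in: The gate stands still (under 0.1 rad/s) open beyond 1.4 rad with the fingers on its post (within 40 mm of it, seen from above) pressing the gate with over 0.5 N, both catches stay squeezed by 7 mm or more, and all keys are up again (under 2 mm) (value of joint gate_angle above 1.4 rad and velocity of joint gate_angle between -0.1 and 0.1 rad/s and contact force between the fingers and gate above 0.5 N and horizontal distance between the grasp point and handle_post below 0.04 m and value of joint each of catch_blue, catch_orange above 0.007 m and value of joint each of key_white, key_yellow, key_green below 0.002 m); the arm keeps its last pose, push and grip.
It fails at once if two keys pressed at the same time (value of joint each of key_white, key_yellow above 0.003 m or value of joint each of key_white, key_green above 0.003 m or value of joint each of key_yellow, key_green above 0.003 m).
It fails at once if the orange catch squeezed before the blue one (value of joint catch_orange above 0.005 m and value of joint catch_blue below 0.006 m).
It fails at once if a bystander on the table moved more than 30 mm (distance of any of tape, hex, pen, driver, puck from where it was at the start of the episode above 0.03 m).
It also fails if it takes over 67 s, if anything falls off the work surface, if the arm or the gripper's body presses on something with over 40 N, if the wrist force passes 120 N, or if a joint passes its speed limit or range.

ROBOT

A 6-joint arm with a two-finger parallel gripper is mounted at the origin on a cart in front of the work surface, level with it; the furniture and walls round the work are solid. World frame = base frame: x ahead of the robot, y to its left, z up, the work surface at z = 0. Lengths are in m, angles in degrees, forces in N, time in s.
With the tool pointing down it reaches from about 0.3 to 0.75 m from the base axis. Payload 8.5 kg.
Tool frame: the origin (TCP) lies midway between the tips of the shut fingers; the grasp point (between the pads) lies 19 mm behind it (env.grip_depth is the distance from the TCP to the grasp point, in m); x points along the fingers, y is the direction in which the jaws open and shut, and the axes are right-handed (so a half turn about x gives the same grasp; the last joint's range is limited). The gripper opens to 85 mm and grips with 20 to 120 N. Pads are 22 mm wide; open, the fingers measure 114 mm over their backs; the gripper's body (76 mm by 85 mm) begins 54 mm behind the grasp point. The pads swing forward as they close: fully open they stand 13 mm farther back than shut.
Start: joints at [53.841, 21.807, 74.336, -0, 83.858, -12.336], TCP at [0.222, 0.503, 0.231] pointing down, gripper open.
Joint ranges: [-178.18, 178.18], [-50.72, 133.34], [12.68, 142.11], [-81.47, 261.47], [9.98, 163.14], [-165.26, 165.26]. Speed limits (degrees/s): [136.94, 136.94, 180, 180, 180, 180].

INTERFACE

Orientations are given as a 3x3 rotation matrix whose columns are the frame's x, y, z axes.
In Python, from rig import env gives the robot as it stands.
- The arm moves only by the tool play_rows, never from a script. Its arguments are lists of equal length, an entry for each row: "travel": the shift along the world's x, y, z in cm, a list of three; "rotation": the turn, a rotation vector about the world's x, y, z in rad, a list of three; "claw": the finger opening in cm, from 0 to 8.54. A call has 1 to 12 rows; each row shifts and turns the pose as measured when the row begins; what a row does not reach is not made up. A row lasts 1/12 s, in which the tool goes at most 41.7 mm and 7.16 degrees, less where a joint would pass 70% of its speed; a pose out of reach is approached as far as the arm can. A call is refused whole if a number of a shift passes 4.17 or a number of a turn 0.125, either way. A call with a gripper value outside its range is refused whole. The fingers move at their own pace and stop on an object; "squeeze" is the grip in N (left out, the last holds). Time passes only in rows, so rows that do not move let the fingers close. It gives the time, the measured TCP pose, the force and the opening at its end, in the units of the state.
- env.observe(): the state, without advancing time (a new reading comes with each control period).
- env.get_image(name): name is "scene" or "top" or "wrist"; returns the picture (400x640x3 uint8, red, green, blue); there is no depth.
- env.camera_info(name): a dict with "vertical_fov" (degrees; the focal length in pixels is half the picture's height over the tangent of half this angle, whatever the lens; pixels are square), "cx", "cy" (the principal point, pixels), "eye" and "rotation" of the camera in the world. Camera axes: x right, y down, z forward; pixel columns grow to the right and rows downward; lengths in m; the calibration is good to about 2 mm. A picture is of the moment at which its call begins: read the wrist's pose just before it. camera_info takes no time and is no camera call; for the wrist camera it gives the pose at the moment of the call.
- env.close_job(): hands the job in, once; it reports no verdict.
The state is a dict: "time_s": time; "q": joint angles; "qvel": joint speeds; "joint_efforts": joint torques, N m; "position": TCP position; "tool_rot": TCP orientation; "ft_force": force on the tool from outside, world axes, zero at the start; "wrist_torque": the same for the moment, N m; "grip_width": finger opening in m.
Only numpy, scipy, OpenCV 4.12 (cv2) and the standard library are available. Lean on these libraries where they do the work, as an engineer would, in place of code of your own. Each camera call takes 0.05 s, during which the arm holds its last target.

## Working session

There is one attempt and no reset: what is moved stays moved. The work goes in short steps, Python scripts to look and compute and a tool call to move; the robot and the scene stay as the last step left them, time stands still between calls to the robot, and variables do not carry over. Pictures are saved under pics/ and viewed, and the job is handed in when it is done.

Besides the shell and the picture viewer there is one more tool, called after "Request:" by a JSON object that holds its "fn" and its "kwargs", one argument or row to a line. play_rows: Moves the arm, as the interface text tells. Its arguments: {"type":"object","properties":{"travel":{"type":"array","items":{"type":"array","items":{"type":"number"}}},"rotation":{"type":"array","items":{"type":"array","items":{"type":"number"}}},"claw":{"type":"array","items":{"type":"number"}},"squeeze":{"type":"number"}},"required":["travel","rotation","claw"]}

```bash
ls; mkdir -p pics
python3 - <<'E'
from rig import env
import cv2
print(env.observe())
for n in ["scene","top","wrist"]:
    i=env.camera_info(n);print(n,i)
    cv2.imwrite(f"pics/{n}0.png",env.get_image(n)[:,:,::-1])
E
```

```text
pics
{'time_s': 0.0, 'q': array([ 5.38413742e+01,  2.18407343e+01,  7.43872727e+01,  3.01462246e-04,
        8.38573599e+01, -1.23373501e+01]), 'qvel': array([ 0.03653267,  0.05841181, -0.06229644, -0.05462025, -0.04843409,
       -0.01507604]), 'joint_efforts': array([-1.85233730e-03, -4.48458588e+01, -2.31278300e+01, -2.98525410e-04,
        4.75375797e-03, -1.74143162e-05]), 'position': array([0.22196621, 0.50288547, 0.23069935]), 'tool_rot': array([[-8.83316918e-04,  4.03884898e-01,  9.14809384e-01],
       [-1.19986370e-03,  9.14808654e-01, -4.03885734e-01],
       [-9.99998890e-01, -1.45440567e-03, -3.23459134e-04]]), 'ft_force': array([0.37166439, 0.79624404, 0.00347127]), 'wrist_torque': array([-0.0093605 , -0.00199571, -0.00881407]), 'grip_width': 0.08588894655701107}
scene {'vertical_fov': 51.73223881259611, 'cx': 319.8270631718432, 'cy': 195.81069725795476, 'eye': array([-0.14153742, -0.51319673,  0.76369134]), 'rotation': array([[ 0.65777481, -0.45453391,  0.60060904],
       [-0.75317089, -0.40551157,  0.51797102],
       [ 0.00811852, -0.79306954, -0.60907701]])}
top {'vertical_fov': 43.989440607966145, 'cx': 324.5551508204839, 'cy': 204.51343304202024, 'eye': array([0.25926546, 0.07308335, 1.54349288]), 'rotation': array([[ 0.00903335, -0.98429357,  0.17630817],
       [-0.99987603, -0.00661711,  0.01428776],
       [-0.01289669, -0.17641538, -0.98423132]])}
wrist {'vertical_fov': 59.98351722402369, 'cx': 312.05157483186593, 'cy': 190.22209376217538, 'eye': array([0.1603736 , 0.53025205, 0.37265101]), 'rotation': array([[ 0.40340359,  0.88143345,  0.24564327],
       [ 0.91502073, -0.38812042, -0.10999821],
       [-0.00161693,  0.26914236, -0.96309905]])}
```

View pics/scene0.png

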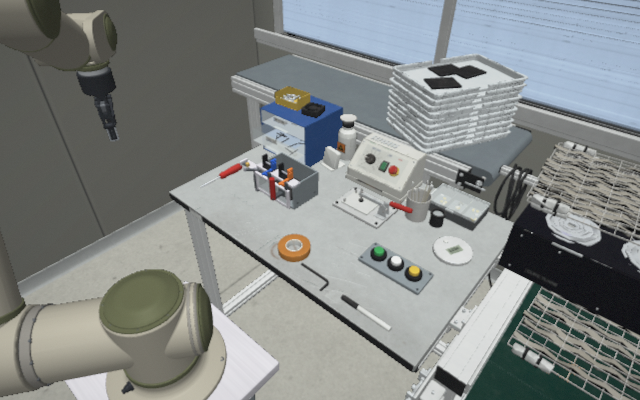

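View pics/top0.png

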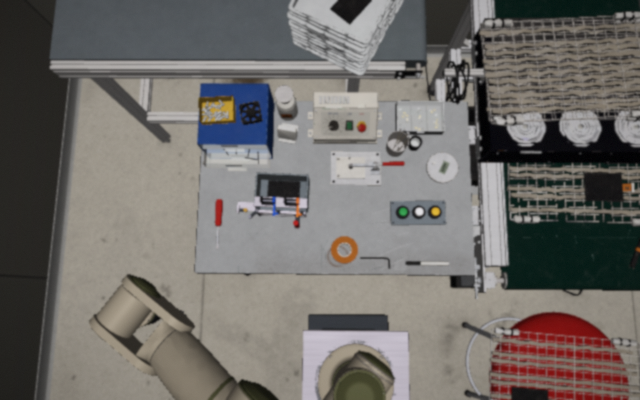

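View pics/wrist0.png

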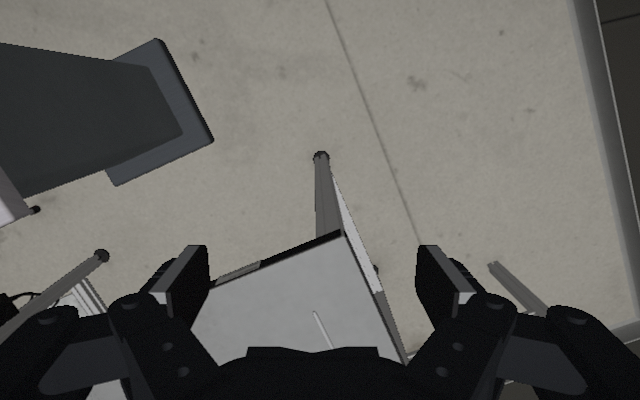

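The scene view shows the carrier near (285,180), with keys in the order green, white, yellow at (380,252), (396,261) and (414,271). In the top view the keys are near (403,212), (419,212) and (435,212), and the carrier is near (283,195). I'll zoom in on both.

```bash
cat > h.py <<'E'
import numpy as np,cv2
from rig import env
def ray(n,u,v,info=None):
    i=info or env.camera_info(n); f=200/np.tan(np.radians(i['vertical_fov']/2))
    d=i['rotation']@np.array([(u-i['cx'])/f,(v-i['cy'])/f,1]); return np.array(i['eye']),d
def plane(n,u,v,z,info=None):
    e,d=ray(n,u,v,info); return e+d*(z-e[2])/d[2]
def tri(rays):
    A=np.zeros((3,3));b=np.zeros(3)
    for e,d in rays:
        d=d/np.linalg.norm(d);P=np.eye(3)-np.outer(d,d);A+=P;b+=P@e
    p=np.linalg.solve(A,b)
    return p,[np.linalg.norm((np.eye(3)-np.outer(d,d)/(d@d))@(p-e)) for e,d in rays]
def crop(img,x0,y0,x1,y1,s,name): cv2.imwrite(name,cv2.resize(img[y0:y1,x0:x1],None,fx=s,fy=s,interpolation=cv2.INTER_CUBIC))
def blobs(img,mask,box,mn=4):
    x0,y0,x1,y1=box;m=np.zeros(mask.shape,np.uint8);m[y0:y1,x0:x1]=mask[y0:y1,x0:x1]
    n,l,s,c=cv2.connectedComponentsWithStats(m)
    return [(tuple(np.round(c[k],2)),s[k].tolist()) for k in range(1,n) if s[k][4]>=mn]
E
python3 - <<'E'
from h import *
a=cv2.imread('pics/scene0.png');crop(a,235,130,335,220,8,'pics/sc_c.png');crop(a,350,230,450,300,8,'pics/sc_k.png')
b=cv2.imread('pics/top0.png');crop(b,200,150,320,240,6,'pics/t_c.png')
for n,im,box in(("scene",a,(350,230,445,300)),("top",b,(385,195,450,230))):
    h=cv2.cvtColor(im,cv2.COLOR_BGR2HSV)
    for c,lo,hi in(("green",(45,120,60),(85,255,255)),("yellow",(18,130,120),(35,255,255)),("white",(0,0,200),(179,40,255))):
        r=blobs(im,cv2.inRange(h,lo,hi),box,20)
        for q,s in r: print(n,c,q,s,plane(n,*q,0.034).round(4))
E
```

```text
scene green (np.float64(378.41), np.float64(251.04)) [374, 247, 10, 9, 75] [ 0.5054 -0.1487  0.034 ]
scene yellow (np.float64(413.85), np.float64(270.46)) [409, 266, 11, 10, 84] [ 0.508  -0.2479  0.034 ]
scene white (np.float64(439.97), np.float64(247.21)) [434, 236, 11, 24, 188] [ 0.6192 -0.2566  0.034 ]
scene white (np.float64(395.84), np.float64(259.4)) [391, 256, 10, 8, 62] [ 0.5101 -0.1966  0.034 ]
top green (np.float64(402.7), np.float64(211.23)) [398, 207, 10, 9, 69] [ 0.5102 -0.1462  0.034 ]
top yellow (np.float64(435.24), np.float64(211.02)) [431, 207, 9, 9, 59] [ 0.5116 -0.2462  0.034 ]
top white (np.float64(419.0), np.float64(211.28)) [416, 209, 7, 6, 32] [ 0.5104 -0.1963  0.034 ]
```

View pics/sc_c.png

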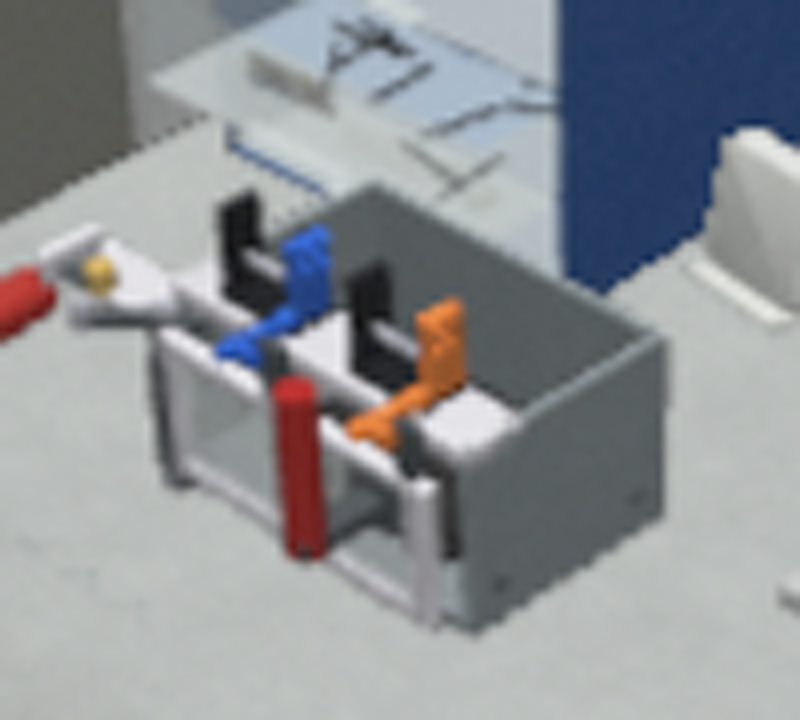

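View pics/t_c.png

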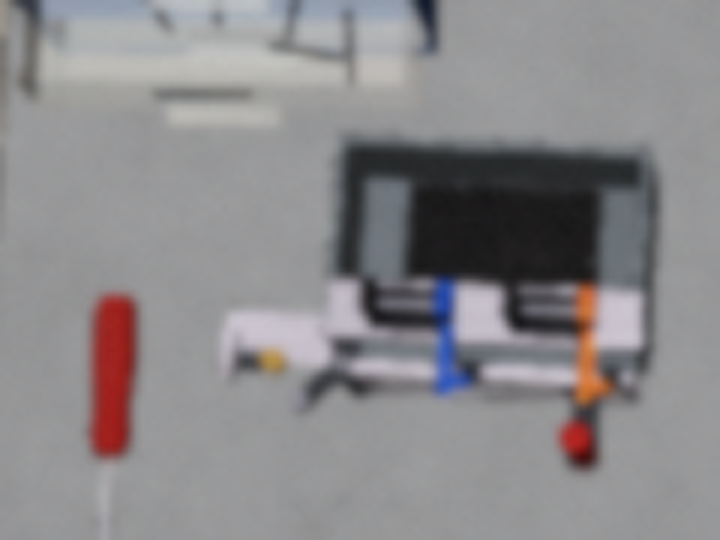

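View pics/sc_k.png

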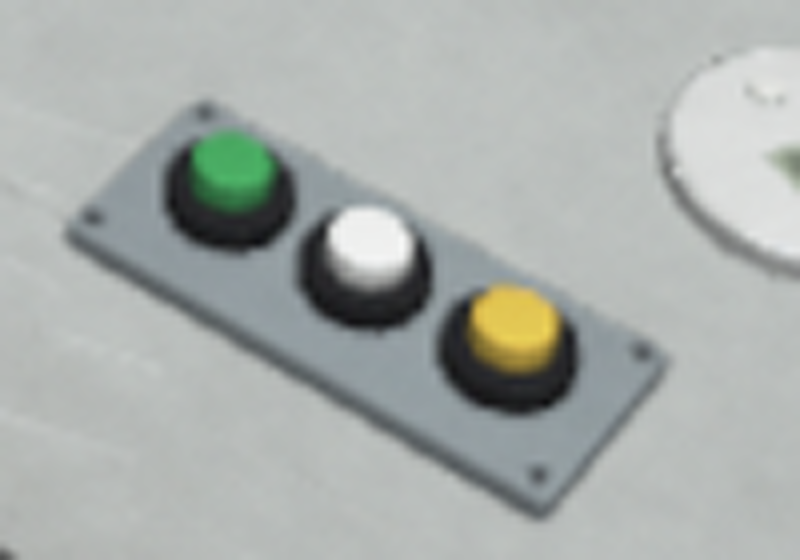

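Run:
```python
from h import *
T=lambda u,v:(u/6+200,v/6+150)
S=lambda u,v:(u/8+235,v/8+130)
print("post",plane("top",*T(577,437),.125),plane("scene",*S(296,388),.125), tri([ray("top",*T(577,437)),ray("scene",*S(296,388))]))
for n,p in(("blue tab top",(305,236)),("orange",(440,305)),("restblue",(240,198)),("restorange",(370,268))): print(n,plane("scene",*S(*p),.125))
for n,p in(("blue tab top",(444,295)),("orange",(588,297)),("restblue",(372,295)),("restorange",(514,297))): print(n,plane("top",*T(*p),.125))
for n,p in(("BL",(345,145)),("BR",(650,145)),): print(n,plane("top",*T(*p),.085))
for n,p in(("BL",(375,185)),("BR",(662,335)),): print(n,plane("scene",*S(*p),.085))
```

```text
post [0.45895761 0.17534049 0.125     ] [0.46025661 0.17596652 0.125     ] (array([0.45906596, 0.17507675, 0.12598428]), [np.float64(0.00031258331479524495), np.float64(0.00031258331479508097)])
blue tab top [0.52785091 0.24225314 0.125     ]
orange [0.52827998 0.17509308 0.125     ]
restblue [0.52987259 0.27846358 0.125     ]
restorange [0.52861607 0.20998228 0.125     ]
blue tab top [0.52823361 0.24146085 0.125     ]
orange [0.52770504 0.17130291 0.125     ]
restblue [0.52800267 0.27656419 0.125     ]
restorange [0.5274677  0.20733135 0.125     ]
BL [0.61261945 0.29838652 0.085     ]
BR [0.61352875 0.14421061 0.085     ]
BL [0.61350114 0.29598442 0.085     ]
BR [0.6101596  0.14403294 0.085     ]
```

Carrier frame is about axis-aligned: catches at x≈0.528, blue mid y≈0.265, orange y≈0.195, post (0.459,0.175). Keys sit at x≈0.510, with white at y −0.196, yellow −0.246 and green −0.146. Spacing and sizes agree with the task text. I'm moving to the white key now.

Request:
{"fn": "play_rows", "kwargs": {
  "travel": [
    [1.4,-3.5,0],
    [1.4,-3.5,0],
    [1.4,-3.5,0],
    [1.4,-3.5,0],
    [1.4,-3.5,0],
    [1.4,-3.5,0],
    [1.4,-3.5,0],
    [1.4,-3.5,0],
    [1.4,-3.5,0],
    [1.4,-3.5,0],
    [1.4,-3.5,0],
    [1.4,-3.5,0]
  ],
  "rotation": [
    [0,0,0.05],
    [0,0,0.05],
    [0,0,0.05],
    [0,0,0.05],
    [0,0,0.05],
    [0,0,0.05],
    [0,0,0.05],
    [0,0,0.05],
    [0,0,0],
    [0,0,0],
    [0,0,0],
    [0,0,0]
  ],
  "claw": [0,0,0,0,0,0,0,0,0,0,0,0],
  "squeeze": 60
}}

```text
time_s: 1.15
position: [0.3887, 0.0685, 0.2283]
tool_rot: [[-0.002, -0.018, 1.0], [-0.002, 1.0, 0.018], [-1.0, -0.002, -0.002]]
ft_force: [0.5, -0.1, 0.3]
grip_width: 0.0001
```

Request:
{"fn": "play_rows", "kwargs": {
  "travel": [
    [1.3,-2.8,-1.2],
    [1.3,-2.8,-1.2],
    [1.3,-2.8,-1.2],
    [1.3,-2.8,-1.2],
    [1.3,-2.8,-1.2],
    [1.3,-2.8,-1.2],
    [1.3,-2.8,-1.5],
    [1.3,-2.8,-1.5],
    [1.3,-2.8,-1.5],
    [0.3,-0.7,-1],
    [0,0,0],
    [0,0,0]
  ],
  "rotation": [
    [0,0,0],
    [0,0,0],
    [0,0,0],
    [0,0,0],
    [0,0,0],
    [0,0,0],
    [0,0,0],
    [0,0,0],
    [0,0,0],
    [0,0,0],
    [0,0,0],
    [0,0,0]
  ],
  "claw": [0,0,0,0,0,0,0,0,0,0,0,0]
}}

```text
time_s: 2.15
position: [0.5128, -0.2118, 0.0934]
tool_rot: [[-0.0, -0.007, 1.0], [-0.001, 1.0, 0.007], [-1.0, -0.001, -0.0]]
ft_force: [0.5, 0.7, -0.4]
grip_width: 0.0
```

Request:
{"fn": "play_rows", "kwargs": {
  "travel": [
    [-0.2,1.5,-2],
    [0,0,-2],
    [0,0,0],
    [0,0,-0.5],
    [0,0,-0.5],
    [0,0,0]
  ],
  "rotation": [
    [0,0,0],
    [0,0,0],
    [0,0,0],
    [0,0,0],
    [0,0,0],
    [0,0,0]
  ],
  "claw": [0,0,0,0,0,0]
}}

```text
time_s: 2.65
position: [0.5109, -0.1917, 0.0478]
tool_rot: [[0.005, -0.012, 1.0], [-0.004, 1.0, 0.012], [-1.0, -0.004, 0.005]]
ft_force: [0.2, 2.1, -0.4]
grip_width: 0.0005
```

Run:
```python
from h import *
o=env.observe();print(o['position'],o['ft_force'])
cv2.imwrite('pics/w1.png',env.get_image('wrist')[:,:,::-1])
```

```text
[ 0.51092332 -0.19166013  0.0478399 ] [ 0.18602627  2.06284897 -0.35587654]
```

View pics/w1.png

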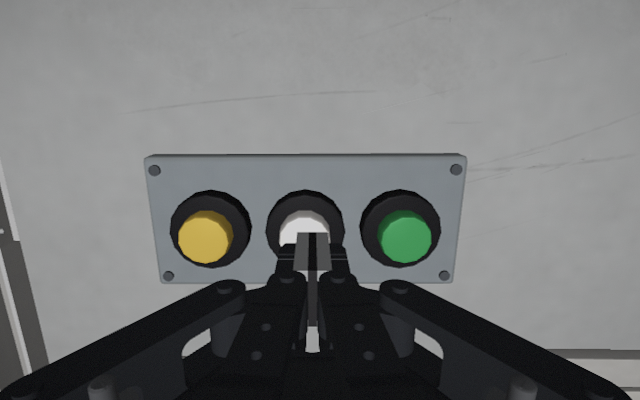

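The wrist view shows yellow, white and green at (205,236), (305,230) and (404,236). The shut fingers are over the white key, about 4 mm too far toward +y. I'll correct that and press.

Request:
{"fn": "play_rows", "kwargs": {
  "travel": [
    [0,-0.4,-0.7],
    [0,0,-0.6],
    [0,0,-0.5],
    [0,0,-0.2],
    [0,0,0],
    [0,0,0]
  ],
  "rotation": [
    [0,0,0],
    [0,0,0],
    [0,0,0],
    [0,0,0],
    [0,0,0],
    [0,0,0]
  ],
  "claw": [0,0,0,0,0,0]
}}

```text
time_s: 3.2
position: [0.5123, -0.1969, 0.0287]
tool_rot: [[0.01, -0.011, 1.0], [-0.006, 1.0, 0.011], [-1.0, -0.007, 0.01]]
ft_force: [-0.9, 1.2, 3.7]
grip_width: 0.0002
```

Force is about 4 N with the tip at z=0.0287, so the key is nearly fully down. I'll push a little further, hold, then raise and go to yellow.

Request:
{"fn": "play_rows", "kwargs": {
  "travel": [
    [0,0,-0.1],
    [0,0,0],
    [0,0,1.5],
    [0,0,1.5],
    [0,-2.5,0],
    [0,-2.5,0],
    [0,0,0],
    [0,0,0]
  ],
  "rotation": [
    [0,0,0],
    [0,0,0],
    [0,0,0],
    [0,0,0],
    [0,0,0],
    [0,0,0],
    [0,0,0],
    [0,0,0]
  ],
  "claw": [0,0,0,0,0,0,0,0]
}}

```text
time_s: 3.87
position: [0.512, -0.2484, 0.0594]
tool_rot: [[0.009, -0.013, 1.0], [-0.008, 1.0, 0.013], [-1.0, -0.008, 0.009]]
ft_force: [-0.3, 0.6, -0.4]
grip_width: -0.0003
```

Request:
{"fn": "play_rows", "kwargs": {
  "travel": [
    [0,0.2,-1],
    [0,0,-0.9],
    [0,0,-0.6],
    [0,0,-0.4],
    [0,0,-0.2],
    [0,0,0],
    [0,0,0]
  ],
  "rotation": [
    [0,0,0],
    [0,0,0],
    [0,0,0],
    [0,0,0],
    [0,0,0],
    [0,0,0],
    [0,0,0]
  ],
  "claw": [0,0,0,0,0,0,0]
}}

```text
time_s: 4.45
position: [0.512, -0.2447, 0.0286]
tool_rot: [[0.01, -0.017, 1.0], [-0.012, 1.0, 0.017], [-1.0, -0.012, 0.01]]
ft_force: [-1.4, -1.3, 3.6]
grip_width: -0.0002
```

Request:
{"fn": "play_rows", "kwargs": {
  "travel": [
    [0,0,-0.1],
    [0,0,0],
    [0,0,1.5],
    [0,0,1.5],
    [0,3.3,0],
    [0,3.3,0],
    [0,3.2,0],
    [0,0,0],
    [0,0,0]
  ],
  "rotation": [
    [0,0,0],
    [0,0,0],
    [0,0,0],
    [0,0,0],
    [0,0,0],
    [0,0,0],
    [0,0,0],
    [0,0,0],
    [0,0,0]
  ],
  "claw": [0,0,0,0,0,0,0,0,0]
}}

```text
time_s: 5.2
position: [0.5107, -0.1408, 0.0548]
tool_rot: [[0.006, -0.017, 1.0], [-0.01, 1.0, 0.017], [-1.0, -0.01, 0.006]]
ft_force: [-0.6, -0.6, -0.3]
grip_width: 0.0002
```

Request:
{"fn": "play_rows", "kwargs": {
  "travel": [
    [0,-0.5,-0.6],
    [0,0,-0.8],
    [0,0,-0.6],
    [0,0,-0.4],
    [0,0,-0.2],
    [0,0,0],
    [0,0,0]
  ],
  "rotation": [
    [0,0,0],
    [0,0,0],
    [0,0,0],
    [0,0,0],
    [0,0,0],
    [0,0,0],
    [0,0,0]
  ],
  "claw": [0,0,0,0,0,0,0]
}}

```text
time_s: 5.78
position: [0.5111, -0.1482, 0.0283]
tool_rot: [[0.008, -0.013, 1.0], [-0.007, 1.0, 0.013], [-1.0, -0.007, 0.008]]
ft_force: [-0.3, 3.1, 3.1]
grip_width: 0.0001
```

Request:
{"fn": "play_rows", "kwargs": {
  "travel": [
    [0,0,-0.15],
    [0,0,0],
    [0,0,0],
    [0,0,3],
    [0,0,4],
    [0,0,4],
    [0,0,4],
    [0,3,2],
    [0,3.8,0],
    [0,3.8,0],
    [0,3.8,0],
    [0,3.8,0]
  ],
  "rotation": [
    [0,0,0],
    [0,0,0],
    [0,0,0],
    [0,0,0],
    [0,0,0],
    [0,0,0],
    [0,0,0],
    [0,0,0],
    [0,0,0],
    [0,0,0],
    [0,0,0],
    [0,0,0]
  ],
  "claw": [0,0,0,0,0,0,0,0,0,0,0,0]
}}

```text
time_s: 6.78
position: [0.5101, 0.0279, 0.2018]
tool_rot: [[0.008, 0.011, 1.0], [-0.005, 1.0, -0.011], [-1.0, -0.004, 0.008]]
ft_force: [-0.1, -0.2, 0.5]
grip_width: -0.0
```

Request:
{"fn": "play_rows", "kwargs": {
  "travel": [
    [0,3.8,0],
    [0,3.8,0],
    [0,3.8,0],
    [0,3.8,0],
    [0,3.0,0],
    [0,1.5,0],
    [0,0,0],
    [0,0,0]
  ],
  "rotation": [
    [0,0,0],
    [0,0,0],
    [0,0,0],
    [0,0,0],
    [0,0,0],
    [0,0,0],
    [0,0,0],
    [0,0,0]
  ],
  "claw": [5.8,5.8,5.8,5.8,5.8,5.8,5.8,5.8]
}}

```text
time_s: 7.45
position: [0.5097, 0.2369, 0.1966]
tool_rot: [[0.004, 0.01, 1.0], [-0.005, 1.0, -0.01], [-1.0, -0.005, 0.004]]
ft_force: [1.0, -0.7, -0.0]
grip_width: 0.0581
```

Run:
```python
from h import *
o=env.observe();print(o['position'],o['ft_force'],o['q'])
i=env.camera_info('wrist');np.save('w2.npy',i,allow_pickle=True)
cv2.imwrite('pics/w2.png',env.get_image('wrist')[:,:,::-1])
```

```text
[0.50970197 0.23691753 0.19660872] [ 1.0408857  -0.7243173  -0.01061623] [ 13.01611555  24.50673445  75.90672024  -0.3321456   79.41495462
 -76.32696938]
```

View pics/w2.png

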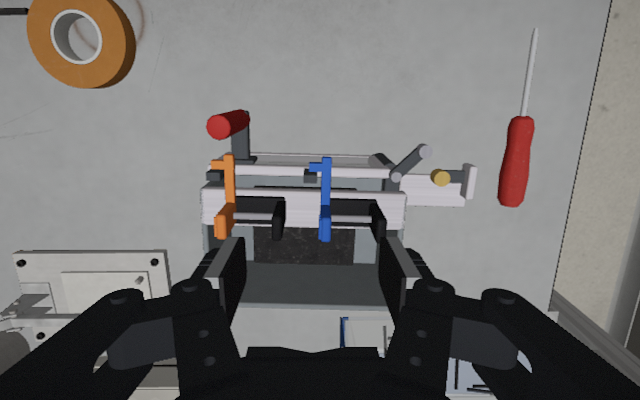

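Run:
```python
from h import *
a=cv2.imread('pics/w2.png');crop(a,195,95,415,255,3.6,'pics/w2c.png')
```

```text
(no output)
```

View pics/w2c.png

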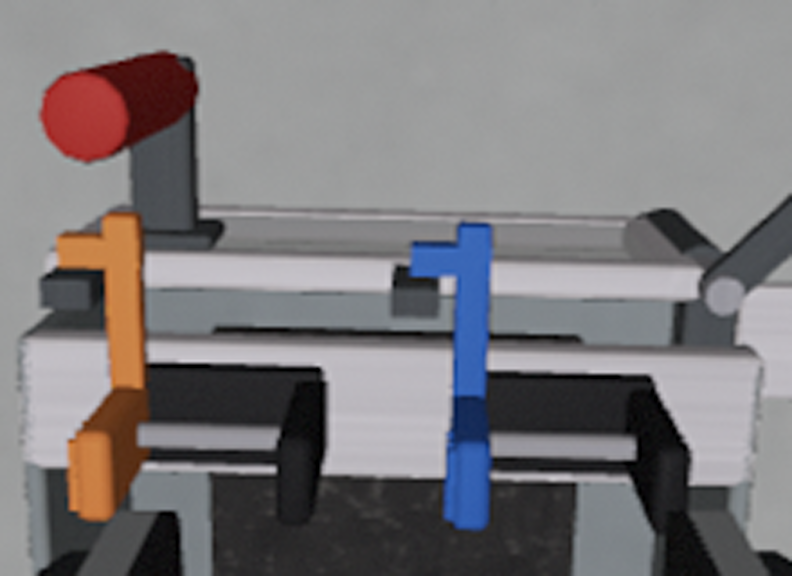

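The crop shows the tab tops: orange (93,475), blue (471,482) and the rests at (300,480) and (672,485). The post top is at (85,115).

Run:
```python
from h import *
i=np.load('w2.npy',allow_pickle=True).item()
for n,p in dict(orange=(93,475),blue=(471,482),ro=(298,480),rb=(672,485),post=(85,115)).items():
    print(n,plane('wrist',p[0]/3.6+195,p[1]/3.6+95,.125,i).round(4))
print(plane('wrist',725/3.6+195,293/3.6+95,.078,i).round(4))
```

```text
orange [0.5268 0.1757 0.125 ]
blue [0.5288 0.2451 0.125 ]
ro [0.5281 0.2133 0.125 ]
rb [0.5296 0.2819 0.125 ]
post [0.4616 0.1797 0.125 ]
[0.505 0.301 0.078]
```

Request:
{"fn": "play_rows", "kwargs": {
  "travel": [
    [0.9,1.5,-2],
    [0.9,1.5,-2],
    [0,0,-1],
    [0,0,0],
    [0,0,0]
  ],
  "rotation": [
    [0,0,0],
    [0,0,0],
    [0,0,0],
    [0,0,0],
    [0,0,0]
  ],
  "claw": [6.4,6.4,6.4,6.4,6.4],
  "squeeze": 25
}}

```text
time_s: 7.92
position: [0.531, 0.2602, 0.1448]
tool_rot: [[0.005, 0.02, 1.0], [-0.006, 1.0, -0.02], [-1.0, -0.006, 0.005]]
ft_force: [-0.7, -0.3, -0.3]
grip_width: 0.0646
```

Run:
```python
from h import *
o=env.observe();print(o['position'],o['grip_width'])
i=env.camera_info('wrist');np.save('w3.npy',i,allow_pickle=True)
a=env.get_image('wrist')[:,:,::-1].copy()
cv2.imwrite('pics/w3.png',a)
```

```text
[0.53097442 0.26021351 0.14481821] 0.06460844216752105
```

View pics/w3.png

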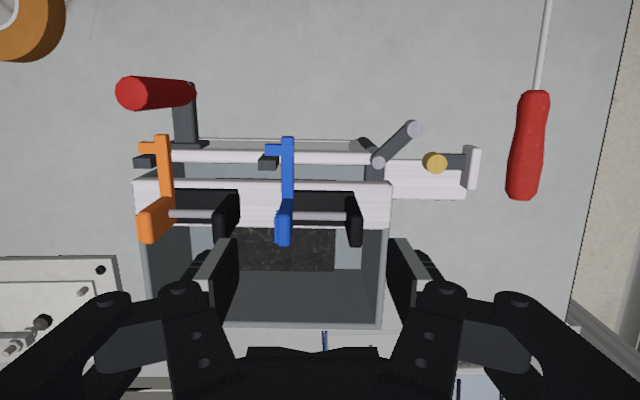

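The wrist view shows the blue tab at about (284,232) and its rest at (355,235). The fingers straddle u≈312. I'll measure the positions again.

Run:
```python
from h import *
i=np.load('w3.npy',allow_pickle=True).item()
for n,p in dict(blue=(284,233),rb=(355,236),orange=(146,229),ro=(220,232),post=(131,93)).items():
    print(n,plane('wrist',p[0],p[1],.125,i).round(4))
f=200/np.tan(np.radians(i['vertical_fov']/2))
# project TCP pos / axis points
for P in ([.531,.2602,.1448],[.531,.2602,.125],[.531,.2602+.032,.155],[.531,.2602-.032,.155]):
    c=i['rotation'].T@(np.array(P)-i['eye']);print(P,c[0]/c[2]*f+i['cx'],c[1]/c[2]*f+i['cy'])
a=cv2.imread('pics/w3.png');crop(a,120,130,420,330,2.66,'pics/w3c.png')
```

```text
blue [0.5308 0.2456 0.125 ]
rb [0.533  0.2812 0.125 ]
orange [0.5274 0.1764 0.125 ]
ro [0.5297 0.2135 0.125 ]
post [0.4618 0.1796 0.125 ]
[0.531, 0.2602, 0.1448] 313.0021754668563 250.36195225027328
[0.531, 0.2602, 0.125] 313.12537354149305 232.94154953805662
[0.531, 0.2922, 0.155] 389.56476090975167 259.94727269090004
[0.531, 0.2282, 0.155] 236.6587148952488 262.2895591760533
```

View pics/w3c.png

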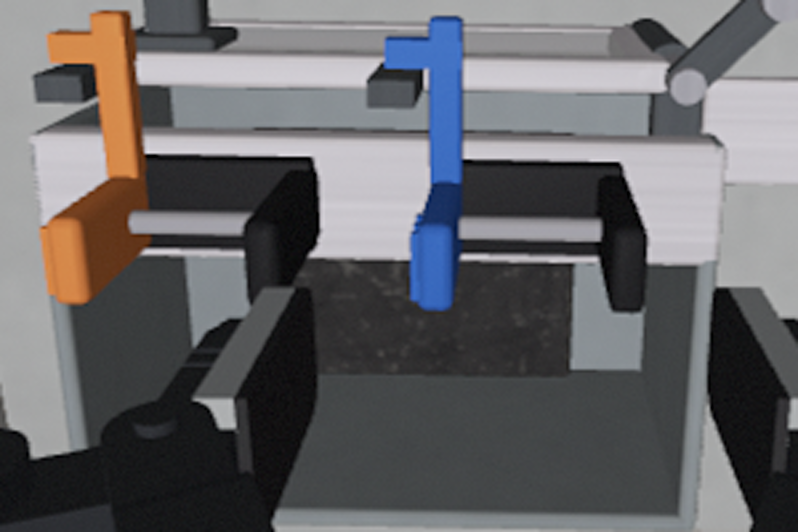

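Request:
{"fn": "play_rows", "kwargs": {
  "travel": [
    [-0.2,0.7,0],
    [0,0,0],
    [0,0,-1.4],
    [0,0,-1.4],
    [0,0,-1],
    [0,0,-0.2],
    [0,0,0]
  ],
  "rotation": [
    [0,0,0],
    [0,0,0],
    [0,0,0],
    [0,0,0],
    [0,0,0],
    [0,0,0],
    [0,0,0]
  ],
  "claw": [6.4,6.4,6.4,6.4,6.4,6.4,6.4]
}}

```text
time_s: 8.55
position: [0.5307, 0.266, 0.1094]
tool_rot: [[0.015, 0.024, 1.0], [-0.004, 1.0, -0.024], [-1.0, -0.003, 0.015]]
ft_force: [-0.8, -0.4, -0.1]
grip_width: 0.0636
```

Request:
{"fn": "play_rows", "kwargs": {
  "travel": [
    [-0.1,0.1,-0.7],
    [0,0,0],
    [0,0,0],
    [0,0,0],
    [0,0,0],
    [0,0,0],
    [0,0,0],
    [0,0,0],
    [0,0,0],
    [0,0,0]
  ],
  "rotation": [
    [0,0,0],
    [0,0,0],
    [0,0,0],
    [0,0,0],
    [0,0,0],
    [0,0,0],
    [0,0,0],
    [0,0,0],
    [0,0,0],
    [0,0,0]
  ],
  "claw": [6.4,6.4,3.0,3.0,3.0,3.0,3.0,3.0,3.0,3.0],
  "squeeze": 30
}}

```text
time_s: 9.38
position: [0.5305, 0.2691, 0.1049]
tool_rot: [[0.02, 0.024, 1.0], [0.0, 1.0, -0.024], [-1.0, 0.001, 0.02]]
ft_force: [0.4, 1.3, -1.5]
grip_width: 0.033
```

Opening is 33 mm, so blue is fully squeezed. The true mid is y≈0.2685, as the wrist camera said, which puts orange at y≈0.199 and x≈0.528.

Request:
{"fn": "play_rows", "kwargs": {
  "travel": [
    [0,0,0],
    [0,0,0],
    [0,0,0],
    [0,0,0],
    [0,0,0],
    [0,0,2],
    [0,0,2.5],
    [0,-3,1],
    [0,-3.4,0],
    [0,-0.2,0],
    [0,0,0]
  ],
  "rotation": [
    [0,0,0],
    [0,0,0],
    [0,0,0],
    [0,0,0],
    [0,0,0],
    [0,0,0],
    [0,0,0],
    [0,0,0],
    [0,0,0],
    [0,0,0],
    [0,0,0]
  ],
  "claw": [3.0,3.0,6.2,6.2,6.2,6.2,6.2,6.2,6.2,6.2,6.2]
}}

```text
time_s: 10.3
position: [0.5307, 0.2017, 0.1638]
tool_rot: [[0.023, 0.021, 1.0], [0.002, 1.0, -0.021], [-1.0, 0.002, 0.023]]
ft_force: [-0.5, 1.0, -0.5]
grip_width: 0.062
```

Run:
```python
from h import *
o=env.observe();print(o['position'],o['grip_width'])
i=env.camera_info('wrist')
a=env.get_image('wrist')[:,:,::-1].copy()
cv2.imwrite('pics/w4.png',a)
```

```text
[0.53066664 0.20167828 0.16378754] 0.062020657066858026
```

View pics/w4.png

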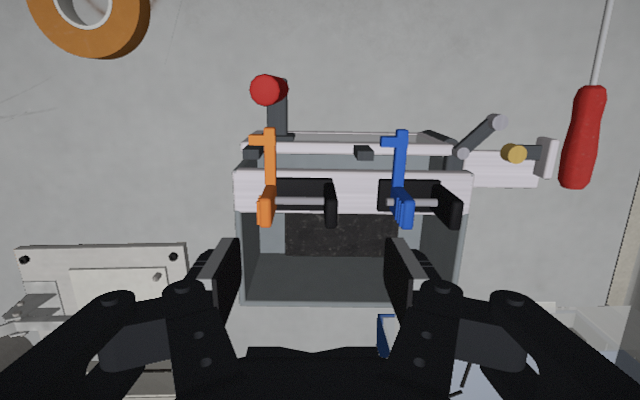

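Blue is now squeezed, with its tab near its rest at (403,205). The orange tab is at (266,205) and its rest at (331,208). I'll shift about −3 mm in y and descend.

Request:
{"fn": "play_rows", "kwargs": {
  "travel": [
    [-0.2,-0.3,-1.5],
    [0,0,-1.5],
    [0,0,0],
    [0,0,0]
  ],
  "rotation": [
    [0,0.02,0],
    [0,0,0],
    [0,0,0],
    [0,0,0]
  ],
  "claw": [6.2,6.2,6.2,6.2]
}}

```text
time_s: 10.68
position: [0.5278, 0.2007, 0.13]
tool_rot: [[-0.002, 0.019, 1.0], [0.002, 1.0, -0.019], [-1.0, 0.002, -0.002]]
ft_force: [-0.5, 0.6, 0.3]
grip_width: 0.0624
```

Request:
{"fn": "play_rows", "kwargs": {
  "travel": [
    [0,-0.2,-0.9],
    [0,0,-0.9],
    [0,0,-0.7],
    [0,0,0],
    [0,0,0],
    [0,0,0],
    [0,0,0],
    [0,0,0],
    [0,0,0],
    [0,0,0],
    [0,0,0],
    [0,0,0]
  ],
  "rotation": [
    [0,0,0],
    [0,0,0],
    [0,0,0],
    [0,0,0],
    [0,0,0],
    [0,0,0],
    [0,0,0],
    [0,0,0],
    [0,0,0],
    [0,0,0],
    [0,0,0],
    [0,0,0]
  ],
  "claw": [6.2,6.2,6.2,6.2,6.2,3.0,3.0,3.0,3.0,3.0,3.0,3.0]
}}

```text
time_s: 11.68
position: [0.5278, 0.1991, 0.1027]
tool_rot: [[-0.003, 0.017, 1.0], [-0.001, 1.0, -0.017], [-1.0, -0.001, -0.003]]
ft_force: [0.5, 2.4, -2.2]
grip_width: 0.0332
```

Request:
{"fn": "play_rows", "kwargs": {
  "travel": [
    [0,0,0],
    [0,0,0],
    [0,0,0],
    [0,0,0]
  ],
  "rotation": [
    [0,0,0],
    [0,0,0],
    [0,0,0],
    [0,0,0]
  ],
  "claw": [3.0,3.0,3.0,3.0]
}}

```text
time_s: 12.02
position: [0.5278, 0.199, 0.1027]
tool_rot: [[-0.003, 0.017, 1.0], [-0.001, 1.0, -0.017], [-1.0, -0.001, -0.003]]
ft_force: [0.7, 0.5, -2.4]
grip_width: 0.0328
```

Both catches are squeezed. I'll release, rise and go above the post.

Request:
{"fn": "play_rows", "kwargs": {
  "travel": [
    [0,0,0],
    [0,0,0],
    [0,0,0],
    [0,0,2],
    [0,0,2.5],
    [-2,0,1],
    [-2.3,-1,0],
    [-2.2,-1,0],
    [0,0,0],
    [0,0,0]
  ],
  "rotation": [
    [0,0,0],
    [0,0,0],
    [0,0,0],
    [0,0,0],
    [0,0,0],
    [0,0,0],
    [0,0,0],
    [0,0,0],
    [0,0,0],
    [0,0,0]
  ],
  "claw": [6.2,6.2,6.2,6.2,6.2,6.2,6.2,6.2,6.2,6.2]
}}

```text
time_s: 12.85
position: [0.4614, 0.1784, 0.1619]
tool_rot: [[0.002, 0.017, 1.0], [0.001, 1.0, -0.017], [-1.0, 0.001, 0.002]]
ft_force: [0.4, 0.8, 0.3]
grip_width: 0.0618
```

Run:
```python
from h import *
o=env.observe();print(o['position'],o['grip_width'],o['q'])
i=env.camera_info('wrist');np.save('w5.npy',i,allow_pickle=True)
a=env.get_image('wrist')[:,:,::-1].copy()
cv2.imwrite('pics/w5.png',a)
b=env.get_image('scene')[:,:,::-1].copy();crop(b,215,110,335,210,6,'pics/s5.png')
h=cv2.cvtColor(a,cv2.COLOR_BGR2HSV);m=cv2.inRange(h,(0,150,150),(5,255,255))
print(blobs(a,m,(0,0,640,400),80))
```

```text
[0.46143668 0.17835671 0.16189546] 0.061842260820727225 [ 7.36440424e+00  2.00806299e+01  8.96059020e+01  5.64549048e-02
  7.02055118e+01 -8.17020758e+01]
[((np.float64(313.55), np.float64(220.33)), [301, 209, 26, 24, 479])]
```

View pics/w5.png

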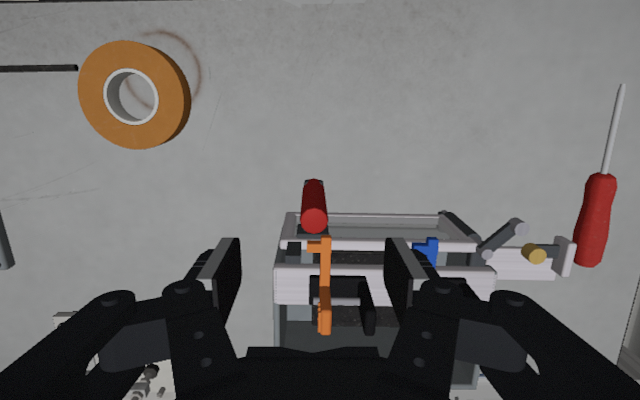

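View pics/s5.png

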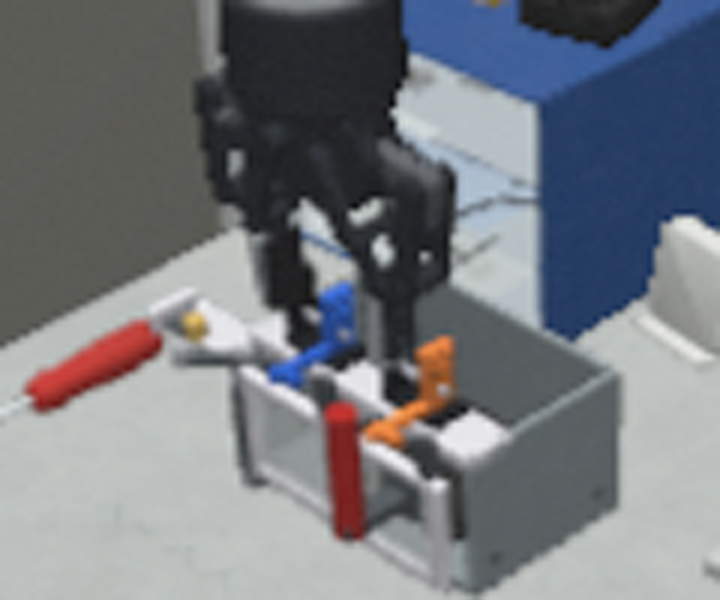

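Both catches look squeezed in the scene view. The post top is at (313.5,220) in the wrist view, centred between the fingers.

Run:
```python
from h import *
i=np.load('w5.npy',allow_pickle=True).item()
print(plane('wrist',313.5,219.5,.125,i))
print(plane('wrist',536,254,.1,i),plane('wrist',522,227,.08,i),plane('wrist',487,252,.08,i))
```

```text
[0.46061809 0.17879149 0.125     ]
[0.49602573 0.32181427 0.1       ] [0.48540091 0.32290514 0.08      ] [0.50395315 0.30096706 0.08      ]
```

Request:
{"fn": "play_rows", "kwargs": {
  "travel": [
    [0,0.05,-2],
    [0,0,-2],
    [0,0,-2],
    [0,0,-0.8],
    [0,0,-0.3],
    [0,0,0],
    [0,0,0],
    [0,0,0],
    [0,0,0],
    [0,0,0],
    [0,0,0]
  ],
  "rotation": [
    [0,0,0],
    [0,0,0],
    [0,0,0],
    [0,0,0],
    [0,0,0],
    [0,0,0],
    [0,0,0],
    [0,0,0],
    [0,0,0],
    [0,0,0],
    [0,0,0]
  ],
  "claw": [5,5,5,5,5,5,1,1,1,1,1],
  "squeeze": 80
}}

```text
time_s: 13.87
position: [0.4684, 0.1793, 0.09]
tool_rot: [[0.008, 0.016, 1.0], [-0.001, 1.0, -0.016], [-1.0, -0.0, 0.008]]
ft_force: [2.2, 1.3, -9.8]
grip_width: 0.0143
```

Run:
```python
from h import *
o=env.observe();print(o['position'],o['grip_width'],o['ft_force'])
i=env.camera_info('wrist');np.save('w6.npy',i,allow_pickle=True)
a=env.get_image('wrist')[:,:,::-1].copy()
cv2.imwrite('pics/w6.png',a)
```

```text
[0.46838584 0.17926908 0.09000892] 0.014310789978117057 [ 2.2471597   1.32416218 -9.76715647]
```

View pics/w6.png

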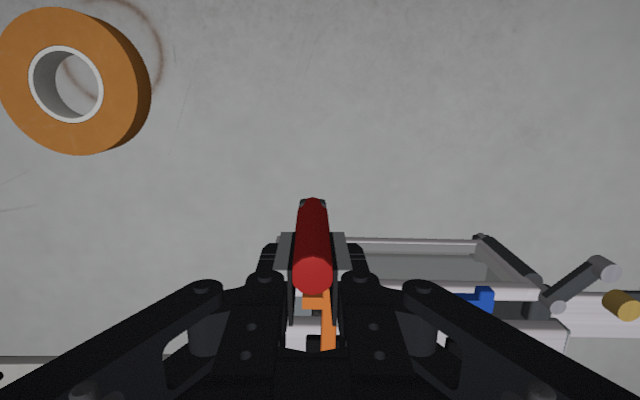

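The post is held, but it sits about 7 mm in front of the pads' centre. I'll recentre while there's plenty of time.

Request:
{"fn": "play_rows", "kwargs": {
  "travel": [
    [0,0,0],
    [0,0,0],
    [-0.7,0,0.2],
    [0,0,0],
    [0,0,0]
  ],
  "rotation": [
    [0,0,0],
    [0,0,0],
    [0,0,0],
    [0,0,0],
    [0,0,0]
  ],
  "claw": [4,4,4,4,4]
}}

```text
time_s: 14.33
position: [0.4615, 0.1799, 0.0941]
tool_rot: [[0.012, 0.015, 1.0], [0.001, 1.0, -0.015], [-1.0, 0.001, 0.012]]
ft_force: [0.1, -0.4, 0.3]
grip_width: 0.0397
```

Request:
{"fn": "play_rows", "kwargs": {
  "travel": [
    [-0.1,-0.1,0],
    [0,0,0],
    [0,0,0],
    [0,0,0],
    [0,0,0],
    [0,0,0]
  ],
  "rotation": [
    [0,0,0],
    [0,0,0],
    [0,0,0],
    [0,0,0],
    [0,0,0],
    [0,0,0]
  ],
  "claw": [4,4,1,1,1,1]
}}

```text
time_s: 14.83
position: [0.4606, 0.1792, 0.0951]
tool_rot: [[0.014, 0.015, 1.0], [0.001, 1.0, -0.015], [-1.0, 0.002, 0.014]]
ft_force: [0.1, 0.5, 0.8]
grip_width: 0.0143
```

```bash
cat > arc.py <<'E'
from h import *
import sys
H=np.array([.501,.300]);v0=np.array([.4606,.1792])-H
o=env.observe();p=o['position'];v=p[:2]-H
ang=np.arctan2(v0[1],v0[0])-np.arctan2(v[1],v[0]); ang=(ang+np.pi)%(2*np.pi)-np.pi
yaw=np.arctan2(o['tool_rot'][1,1],o['tool_rot'][0,1])
print("ang",ang.round(3),"R",np.linalg.norm(v).round(4),"R0",np.linalg.norm(v0).round(4),"tool turned",(np.arctan2(1,.015)-yaw).round(3),"F",o['ft_force'].round(1),"w",o['grip_width'].round(4),p.round(4),o['time_s'],o['q'].round(1))
s=float(sys.argv[1]);n=int(sys.argv[2]);R=np.linalg.norm(v0);a0=np.arctan2(v0[1],v0[0]);q=p[:2]
for k in range(1,n+1):
    a=a0-(ang+s*k);t=H+R*np.array([np.cos(a),np.sin(a)]);print(((t-q)*100).round(2).tolist());q=t
E
python3 arc.py .06 8
```

```text
Traceback (most recent call last):
  File "arc.py", line 7, in <module>
    print("ang",ang.round(3),"R",np.linalg.norm(v).round(4),"R0",np.linalg.norm(v0).round(4),"tool turned",(np.arctan2(1,.015)-yaw).round(3),"F",o['ft_force'].round(1),"w",o['grip_width'].round(4),p.round(4),o['time_s'],o['q'].round(1))
                                                                                                                                                                            ^^^^^^^^^^^^^^^^^^^^^
AttributeError: 'float' object has no attribute 'round'
```

```bash
sed -i "s/o\['grip_width'\].round(4)/round(o['grip_width'],4)/" arc.py; python3 arc.py .06 8
```

```text
ang -0.0 R 0.1273 R0 0.1274 tool turned -0.0 F [0.1 0.5 0.8] w 0.0143 [0.4606 0.1792 0.0951] 14.8333 [  7.5  24.8  95.4  -0.   59.1 -81.6]
[-0.72, 0.26]
[-0.7, 0.31]
[-0.68, 0.35]
[-0.66, 0.39]
[-0.63, 0.43]
[-0.61, 0.46]
[-0.58, 0.5]
[-0.55, 0.53]
```

Request:
{"fn": "play_rows", "kwargs": {
  "travel": [
    [-0.7,0.25,0],
    [-0.7,0.3,0],
    [-0.7,0.35,0],
    [-0.65,0.4,0]
  ],
  "rotation": [
    [0,0,-0.06],
    [0,0,-0.06],
    [0,0,-0.06],
    [0,0,-0.06]
  ],
  "claw": [1,1,1,1]
}}

```text
time_s: 15.17
position: [0.4341, 0.1923, 0.095]
tool_rot: [[0.016, 0.26, 0.965], [-0.002, 0.966, -0.26], [-1.0, 0.002, 0.016]]
ft_force: [-0.1, 1.1, 0.0]
grip_width: 0.0137
```

```bash
python3 arc.py .07 6
```

```text
ang 0.233 R 0.1268 R0 0.1274 tool turned 0.248 F [-0.1  1.1  0. ] w 0.0137 [0.4341 0.1923 0.095 ] 15.1667 [  9.7  23.2  98.4  -0.3  57.6 -65. ]
[-0.77, 0.45]
[-0.7, 0.55]
[-0.66, 0.6]
[-0.62, 0.64]
[-0.57, 0.68]
[-0.53, 0.72]
```

Request:
{"fn": "play_rows", "kwargs": {
  "travel": [
    [-0.75,0.5,0],
    [-0.7,0.55,0],
    [-0.65,0.6,0],
    [-0.6,0.65,0],
    [-0.6,0.7,0],
    [-0.5,0.7,0]
  ],
  "rotation": [
    [0,0,-0.07],
    [0,0,-0.07],
    [0,0,-0.07],
    [0,0,-0.07],
    [0,0,-0.07],
    [0,0,-0.07]
  ],
  "claw": [1,1,1,1,1,1]
}}

```text
time_s: 15.67
position: [0.396, 0.2294, 0.0948]
tool_rot: [[0.017, 0.644, 0.765], [-0.013, 0.765, -0.644], [-1.0, 0.001, 0.022]]
ft_force: [7.3, -5.7, -1.8]
grip_width: 0.0138
```

```bash
python3 arc.py .08 7
```

```text
ang 0.656 R 0.1265 R0 0.1274 tool turned 0.684 F [ 7.3 -5.7 -1.8] w 0.0138 [0.396  0.2294 0.0948] 15.6667 [ 15.8  21.9 100.8  -1.2  56.6 -33.5]
[-0.61, 0.82]
[-0.46, 0.91]
[-0.39, 0.94]
[-0.31, 0.97]
[-0.23, 0.99]
[-0.15, 1.01]
[-0.07, 1.02]
```

The detent force of about 9 N is felt near 0.65 rad, as described. I'm continuing.

Request:
{"fn": "play_rows", "kwargs": {
  "travel": [
    [-0.6,0.85,0],
    [-0.5,0.95,0],
    [-0.4,0.95,0],
    [-0.3,1,0],
    [-0.25,1,0],
    [-0.15,1,0]
  ],
  "rotation": [
    [0,0,-0.08],
    [0,0,-0.08],
    [0,0,-0.08],
    [0,0,-0.08],
    [0,0,-0.08],
    [0,0,-0.08]
  ],
  "claw": [1,1,1,1,1,1]
}}

```text
time_s: 16.17
position: [0.3759, 0.29, 0.0951]
tool_rot: [[0.016, 0.932, 0.362], [-0.02, 0.363, -0.932], [-1.0, 0.007, 0.024]]
ft_force: [4.7, 0.8, -1.6]
grip_width: 0.0136
```

```bash
python3 arc.py .07 7
```

```text
ang 1.168 R 0.1255 R0 0.1274 tool turned 1.185 F [ 4.7  0.8 -1.6] w 0.0136 [0.3759 0.29   0.0951] 16.1667 [24.1 23.5 97.9 -1.7 58.4  3.7]
[-0.22, 0.88]
[0.02, 0.89]
[0.08, 0.89]
[0.15, 0.88]
[0.21, 0.87]
[0.27, 0.85]
[0.33, 0.83]
```

Request:
{"fn": "play_rows", "kwargs": {
  "travel": [
    [0,0.9,0],
    [0,0.9,0],
    [0.05,0.9,0],
    [0.1,0.9,0],
    [0.2,0.85,0],
    [0.2,0.4,0],
    [0,0,0],
    [0,0,0]
  ],
  "rotation": [
    [0,0,-0.07],
    [0,0,-0.07],
    [0,0,-0.07],
    [0,0,-0.07],
    [0,0,-0.07],
    [0,0,-0.02],
    [0,0,0],
    [0,0,0]
  ],
  "claw": [1,1,1,1,1,1,1,1]
}}

```text
time_s: 16.83
position: [0.3829, 0.3425, 0.095]
tool_rot: [[0.009, 1.0, -0.018], [-0.026, -0.018, -1.0], [-1.0, 0.009, 0.026]]
ft_force: [0.4, -1.9, 3.9]
grip_width: 0.0134
```

```bash
python3 arc.py .07 2
python3 - <<'E'
from h import *
cv2.imwrite('pics/w7.png',env.get_image('wrist')[:,:,::-1])
b=env.get_image('scene')[:,:,::-1].copy();crop(b,195,90,335,220,5,'pics/s7.png');crop(b,350,230,450,300,6,'pics/k7.png')
E
```

```text
ang 1.594 R 0.1256 R0 0.1274 tool turned 1.574 F [ 0.4 -1.9  3.9] w 0.0134 [0.3829 0.3425 0.095 ] 16.8333 [29.4 26.9 91.4 -1.7 62.1 31.2]
[0.16, 0.89]
[0.39, 0.8]
```

View pics/w7.png

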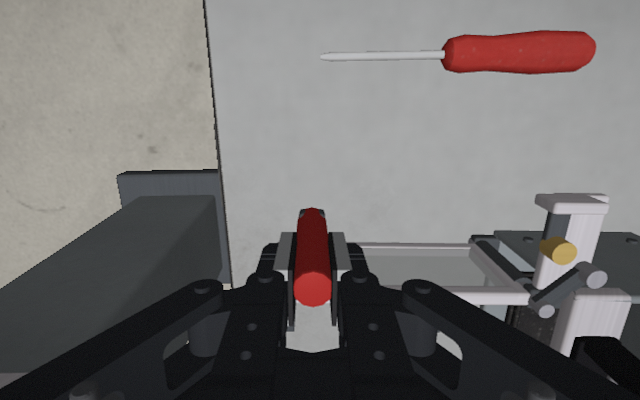

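View pics/s7.png

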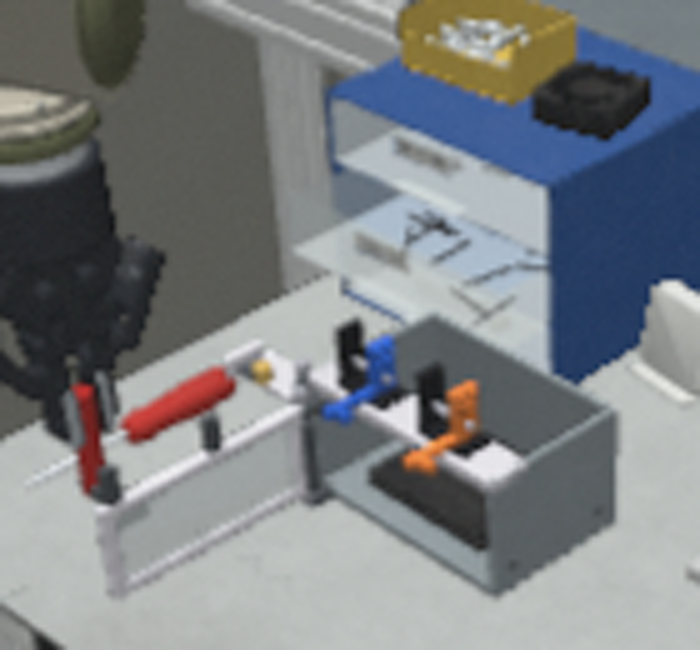

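View pics/k7.png

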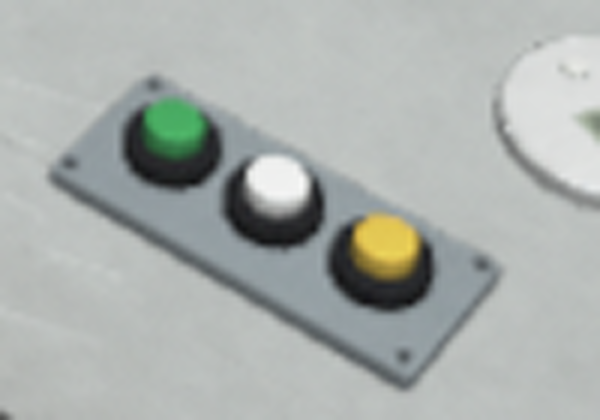

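The gate stands at about a right angle with the post at (312,290) between the pads. Both catches are squeezed and all keys are up. I'll settle briefly and verify it's still.

Request:
{"fn": "play_rows", "kwargs": {
  "travel": [
    [0,0,0],
    [0,0,0],
    [0,0,0],
    [0,0,0],
    [0,0,0],
    [0,0,0]
  ],
  "rotation": [
    [0,0,0],
    [0,0,0],
    [0,0,0],
    [0,0,0],
    [0,0,0],
    [0,0,0]
  ],
  "claw": [1,1,1,1,1,1]
}}

```text
time_s: 17.43
position: [0.3826, 0.3416, 0.095]
tool_rot: [[0.008, 1.0, -0.018], [-0.025, -0.017, -1.0], [-1.0, 0.008, 0.025]]
ft_force: [-1.2, -0.3, 2.3]
grip_width: 0.0137
```

```bash
python3 arc.py .07 0
python3 - <<'E'
from h import *
o=env.observe();print(o['qvel'].round(2))
print(env.close_job())
E
```

```text
ang 1.586 R 0.1256 R0 0.1274 tool turned 1.573 F [-1.2 -0.3  2.3] w 0.0137 [0.3826 0.3416 0.095 ] 17.4333 [29.3 26.8 91.5 -1.7 62.  31.1]
[ 0.    0.    0.17  0.13 -0.    0.11]
the job is handed in; nothing more can be done
None
```

I pressed the white, yellow and green keys down one at a time, then squeezed the blue catch home and after it the orange one. I then swung the gate past its detent to about 1.58 rad (about 90°). The job was handed in at about 17.4 s with the gripper still holding the post at 80 N; no verdict came back.

**Keys:** each went down to a tip height of about 28–29 mm against 3–4 N, and the last scene picture showed all three up again.

**Catches:** both closed to an opening of about 33 mm, against 34 mm expected when fully squeezed, and both still looked squeezed in the last picture.

**Gate:** the post sat between the pads with the arm nearly still. The angle is worked out from the arm's position around my estimate of the hinge, because the joint itself cannot be read.

**Bystanders:** I never touched any of them. The driver and puck showed in the last pictures; I did not measure any of the five again.

**Disagreements:**
- The wrist camera put the catches and post about 3–4 mm further in +y than the top camera. The first squeeze agreed with the wrist camera, so I used its values after that.
- My first grip on the post was about 7 mm off the pads' centre. I opened, recentred and gripped again before swinging.
- The swing radius came out at 125.6 mm, against the 128 mm the sizes give. This suggests my hinge estimate was off by about 2 mm.

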